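# Switch on the kitchen scale and zero it

## Task

A kitchen scale stands on the worktop with an empty glass dish on its plate. With the fingertips, lightly press the round one of the three black keys on its front edge to switch it on and let the key come back up; then lightly press the long bar-shaped one to zero the scale, and withdraw clear of it. Do not press the square key, and do not shift or lift the dish or the things standing around.

Things in the scene. Friction and masses are not known exactly. Their poses are not given: they have to be found in the camera images.
- scale: grey kitchen scale, 215 (x) x 176 (y) mm, fixed; origin: centre of its underside. Three black keys stand in a row on its front edge, at x = -84 mm and y = -54, 0 and +54 mm; which key is in which place varies. The deck is 20 mm up. The round steel plate (148 mm across, top 28 mm up) is centred at x = +30 mm; a flat pale display window lies between plate and keys.
- round_key_top (a point): centre of the top face of the round key (a black disc 22 mm across), the on switch. The point moves with the key; at rest it is 29.5 mm above the worktop, 9.5 mm above the deck. z up.
- round_key (a joint): how far the round key is pressed down, m: 0 at rest, 0.006 fully down. It counts as pressed beyond 0.003. A spring resists with about 1 N at first touch and 4.6 N fully down, and returns it when let go.
- bar_key_top (a point): centre of the top face of the long bar-shaped key (black, 36 mm along the scale's y, 12 mm along its x), the zero key. Same height and behaviour as the round key.
- bar_key (a joint): how far the bar key is pressed down, m: 0 at rest, 0.006 fully down, pressed beyond 0.003; same spring as the round key.
- square_key_top (a point): centre of the top face of the square key (black, 19 x 19 mm), the units key, to be left alone. Same height and behaviour as the others.
- square_key (a joint): how far the square key is pressed down, m: 0 at rest, 0.006 fully down.
- glass_dish_1: loose empty round glass dish, 100 mm across, 24 mm high, standing on the scale's plate; origin: centre of its underside
- sugar_jar: loose glass jar with a grey lid, 54 mm across, 80 mm high, standing left of the scale towards the back; origin: centre of its underside
- espresso_cup: loose white coffee cup with a handle, 76 x 60 mm, 62 mm high, left of the scale; origin: centre of its underside
- salt_shaker: loose small glass shaker with a grey lid, 40 mm across, 75 mm high, right of the scale; origin: centre of its underside
- matchbox: loose flat box, 61 x 49 mm, 14 mm high, lying right of the scale towards the back; origin: centre of its underside
Things that resemble listed ones, but are neither listed nor needed, are in the scene too. Leave any green look-alike of the glass_dish_1 alone.

How it is judged:
On the way, in this order (a step that is already met when the one before it is completed fails the run):
1. the round key is pressed by the fingers (value of joint round_key above 0.003 m and contact force between the fingers and round_key above 0.5 N), for 0.05 s.
2. the round key has come back up (value of joint round_key below 0.001 m), for 0.05 s.
3. the bar key is pressed by the fingers (value of joint bar_key above 0.003 m and contact force between the fingers and bar_key above 0.5 N), for 0.05 s.
At the end, for the whole second after the job is handed in: The round key and then the bar key have been pressed more than 3 mm down, all three keys are up again (within 1 mm), the dish is within 8 mm and the other loose things within 10 mm of where they stood (value of joint each of round_key, bar_key, square_key below 0.001 m and distance of glass_dish_1 from where it was at the start of the episode below 0.008 m and linear speed of glass_dish_1 below 0.02 m/s and distance of each of sugar_jar, espresso_cup, salt_shaker, matchbox from where it was at the start of the episode below 0.01 m); the robot touches nothing.
It fails at once if the square key is pressed more than 1.5 mm (value of joint square_key above 0.0015 m).
It fails at once if the round and bar keys are pressed together (value of joint each of round_key, bar_key above 0.0015 m).
It fails at once if a key or the scale is pushed harder than 25 N (contact force between any of the arm, the fingers and round_key above 25 N or contact force between any of the arm, the fingers and bar_key above 25 N or contact force between any of the arm, the fingers and scale above 25 N).
It fails at once if the dish is shifted or lifted more than 8 mm (distance of glass_dish_1 from where it was at the start of the episode above 0.008 m).
It fails at once if a thing standing around is shifted, lifted or knocked over (more than 10 mm) (distance of any of sugar_jar, espresso_cup, salt_shaker, matchbox from where it was at the start of the episode above 0.01 m).
It also fails if it takes over 51 s, if anything falls off the work surface, if the arm or the gripper's body presses on something with over 40 N, if the wrist force passes 120 N, or if a joint passes its speed limit or range.

## Robot

A 6-joint arm with a two-finger parallel gripper is mounted at the origin on a cart in front of the work surface, level with it; the furniture and walls round the work are solid. World frame = base frame: x ahead of the robot, y to its left, z up, the work surface at z = 0. Lengths are in m, angles in rad, forces in N, time in s.
With the tool pointing down it reaches from about 0.35 to 0.975 m from the base axis. Payload 17.4 kg.
Tool frame: the origin (TCP) lies midway between the tips of the shut fingers; the grasp point (between the pads) lies 19 mm behind it (r.grip_depth is the distance from the TCP to the grasp point, in m); z points along the fingers, y is the line along which they close (so a half turn about z gives the same grasp; the last joint's range is limited). The gripper opens to 85 mm and grips with 20 to 120 N. Pads are 22 mm wide; open, the fingers measure 114 mm over their backs; the gripper's body (76 mm by 85 mm) begins 54 mm behind the grasp point. The pads swing forward as they close: fully open they stand 13 mm farther back than shut.
Start: joints at [-1.162, 0.116, 1.442, -0, 1.584, -0.038], TCP at [0.292, -0.609, 0.231] pointing down, gripper open.
Joint ranges: [-2.83, 2.83], [-0.83, 2.19], [0.07, 2.5], [-1.14, 4.28], [0.01, 3], [-2.97, 2.97]. Speed limits (rad/s): [1.89, 1.89, 2.22, 3.14, 3.14, 3.14].

## Interface

Orientations are given as a unit quaternion [w, x, y, z].
In Python, from station import r gives the robot as it stands.
- The arm moves only by the tool move_arm, never from a script. Its argument "motion" is a list of rows, each an object with "linear": the shift along the tool's x, y, z as a fraction of full scale, a list of three; "rotation": the turn, a rotation vector about the tool's x, y, z as a fraction of full scale, a list of three. A call has exactly 5 rows; each row is the pose to reach, as a shift and turn from the pose commanded when the call began, along the tool's axes at that moment; what a row does not reach only later rows make up. Full scale, the value 1, is 0.15 m for a shift and 90 degrees for a turn. A row lasts 1/12 s, in which the tool goes at most 41.7 mm and 7.16 degrees, less where a joint would pass 70% of its speed; a pose out of reach is approached as far as the arm can. A call with a number of a shift or a turn outside -1 to 1 is refused whole. A call with a gripper value outside its range is refused whole. "fingers" is the opening, from -1 (shut) to 1 (fully open), set as the call begins (left out, the last holds). The fingers move at their own pace and stop on an object; "grip_force" is the grip in N (left out, the last holds). Time passes only in rows, so rows that repeat a pose let the fingers close, or fill a call up. It gives the time, the measured TCP pose, the force, the opening and the grip force at its end, in the units of the state.
- r.observe(): the state, without advancing time (a new reading comes with each control period).
- r.get_image(name): name is "scene" or "top" or "wrist"; returns a dict with "pixels" (480x640x3 uint8, red, green, blue), "depth" (480x640 float32, m along the optical axis (not along the pixel's ray), 0 where there is no reading), "intrinsics" (3x3 intrinsics, pixels), "D" ([k1, k2, p1, p2, k3] as OpenCV has them; the pictures are not rectified), "R" (3x3) and "t" (3): a world point X has camera coordinates R X + t. Camera axes: x right, y down, z forward; pixel columns grow to the right and rows downward; lengths in m; the calibration is good to about 2 mm. A picture is of the moment at which its call begins.
- r.sign_off(): hands the job in; it is judged then, once.
The state is a dict: "clock": time; "joints": joint angles; "joint_vel": joint speeds; "tau": joint torques, N m; "tool_pos": TCP position; "ee_rot": TCP orientation; "contact_force": force on the tool from outside, world axes, zero at the start; "wrist_torque": the same for the moment, N m; "opening": finger opening in m; "grasp_force": force on a finger pad.
Only numpy, scipy, OpenCV 4.12 (cv2) and the standard library are available. Lean on these libraries where they do the work, as an engineer would, in place of code of your own. Each camera call takes 0.05 s, during which the arm holds its last target. There are 200 camera calls.

## Working session

There is one attempt and no reset: what is moved stays moved. The work goes in short steps, Python scripts to look and compute and a tool call to move; the robot and the scene stay as the last step left them, time stands still between calls to the robot, and variables do not carry over. Pictures are saved under pics/ and viewed, at most 10 in all, crops included, and the job is handed in when it is done.

Besides the shell and the picture viewer there is one more tool, called after "Emit:" as name(argument=value, ...) on one line, values as JSON. move_arm: Moves the arm, as the interface text tells. Its arguments: {"type":"object","properties":{"motion":{"type":"array","items":{"type":"object","properties":{"linear":{"type":"array","items":{"type":"number"}},"rotation":{"type":"array","items":{"type":"number"}}}}},"fingers":{"type":"number"},"grip_force":{"type":"number"}},"required":["motion"]}

```bash
mkdir -p pics; python3 - <<'E'
from station import r
import cv2
o=r.observe();print(o)
for n in("top","scene"):
    d=r.get_image(n);cv2.imwrite(f"pics/{n}0.png",d["pixels"][:,:,::-1]);print(n,d["intrinsics"],d["D"],d["R"],d["t"])
E
```

```text
{'clock': 0.0, 'joints': array([-1.16178763e+00,  1.16457867e-01,  1.44228305e+00,  1.69050760e-05,
        1.58397725e+00, -3.78109500e-02]), 'joint_vel': array([-1.11132236e-03, -7.78849169e-04, -3.47741905e-04,  5.73694177e-05,
        3.86472320e-04, -1.95347274e-03]), 'tau': array([ 4.02324062e-03, -7.31981063e+01, -6.32503939e+01,  2.13690059e-04,
        6.12529271e-03, -1.10348560e-05]), 'tool_pos': array([ 0.29158014, -0.60856027,  0.23057008]), 'ee_rot': array([-5.54648710e-04,  9.75147475e-01,  2.21556053e-01, -9.55411514e-05]), 'contact_force': array([1.01042024, 0.63445263, 0.2644805 ]), 'wrist_torque': array([ 0.00609727, -0.01372696,  0.01113613]), 'grasp_force': 0.0, 'opening': 0.08507486286125807}
top [[572.92331309   0.         325.80296225]
 [  0.         572.92331309 230.27873202]
 [  0.           0.           1.        ]] [0.05560618 0.         0.         0.         0.        ] [[-0.00380821 -0.99956768 -0.02915384]
 [-0.98671263  0.00849158 -0.16225312]
 [ 0.16243053  0.02814857 -0.9863184 ]] [0.04981949 0.61338559 0.85199108]
scene [[525.99039196   0.         312.34046049]
 [  0.         525.99039196 229.51093187]
 [  0.           0.           1.        ]] [-0.03666407  0.          0.          0.          0.        ] [[ 0.67613637 -0.73676637 -0.00386208]
 [-0.29709154 -0.26783896 -0.91651454]
 [ 0.67422268  0.62083621 -0.39998272]] [-0.37212189  0.23449136  0.50983055]
```

View pics/top0.png

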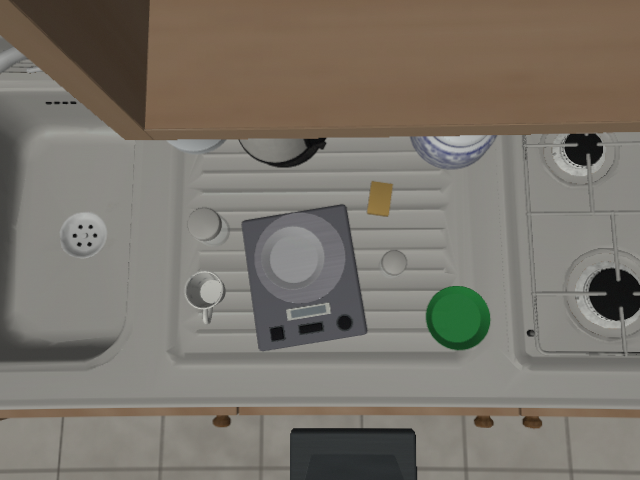

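The top view shows the square key at about (277,333), the bar at (311,328) and the round key at (345,322). The dish is at (297,255) and the green look-alike at (458,318).

```bash
cat > h.py <<'E'
from station import r
import cv2, numpy as np
from scipy.spatial.transform import Rotation as Ro
def ray(d,px,z):
    u=cv2.undistortPoints(np.array([[px]],float),d["intrinsics"],d["D"])[0,0]
    R,t=d["R"],d["t"];c=-R.T@t;v=R.T@np.array([*u,1]);return c+v*(z-c[2])/v[2]
def blobs(d,x0,x1,y0,y1,th=45,amin=60):
    m=(d["pixels"].max(2)<th).astype(np.uint8);k=np.zeros_like(m);k[y0:y1,x0:x1]=m[y0:y1,x0:x1]
    n,l,s,c=cv2.connectedComponentsWithStats(k)
    return [(c[i],s[i]) for i in range(1,n) if s[i][4]>amin]
def tool(dp):  # world vector to tool axes, full-scale units
    q=r.observe()["ee_rot"];return Ro.from_quat([*q[1:],q[0]]).inv().apply(dp)/0.15
E
python3 - <<'E'
from h import *
d=r.get_image("top")
for c,s in blobs(d,255,365,305,350): print(c,s,ray(d,c,.0295))
o=r.observe()["ee_rot"];print(Ro.from_quat([*o[1:],o[0]]).as_matrix())
E
```

```text
[344.19871795 322.28846154] [337 316  15  14 156] [0.47070777 0.01832424 0.0295    ]
[310.29166667 327.84375   ] [299 323  24  11 192] [0.46233703 0.07155635 0.0295    ]
[276.7345679  333.32716049] [270 327  14  14 162] [0.45413707 0.1242092  0.0295    ]
[[ 9.01838331e-01  4.32073462e-01 -3.84449686e-04]
 [ 4.32073633e-01 -9.01837982e-01  7.93923341e-04]
 [-3.67812213e-06 -8.82101074e-04 -9.99999611e-01]]
```

View pics/scene0.png

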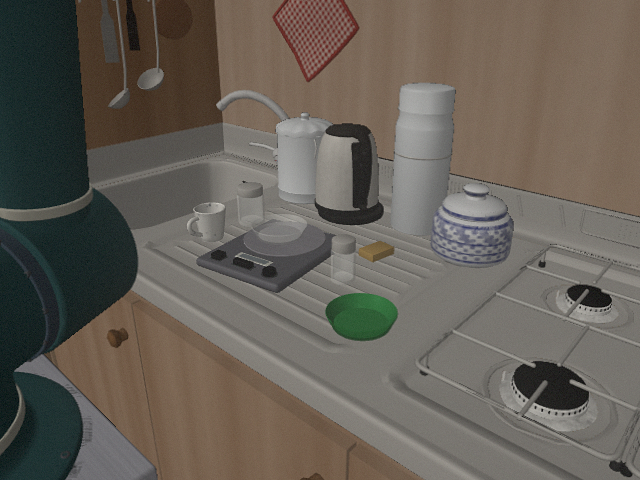

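The scene view confirms the layout: keys on the front edge with square, bar and round from left to right, and a clear path from the right. The scale's yaw is about 9°.

Emit:
move_arm(motion=[{"linear": [0.1,-0.11,0]},{"linear": [0.24,-0.27,0]},{"linear": [0.4,-0.45,0]},{"linear": [0.56,-0.63,0]},{"linear": [0.72,-0.81,0]}], fingers=-1)

```text
validation failed for argument at $.mo...
```

Emit:
move_arm(motion=[{"linear": [0.14,-0.16,0]},{"linear": [0.29,-0.33,0]},{"linear": [0.43,-0.49,0]},{"linear": [0.58,-0.65,0]},{"linear": [0.72,-0.81,0]}])

```text
validation failed for argument at $.mo...
```

Emit:
move_arm(motion=[{"linear": [0.14,-0.16,0]},{"linear": [0.29,-0.33,0]},{"linear": [0.43,-0.49,0]},{"linear": [0.58,-0.65,0]},{"linear": [0.72,-0.81,0]}])

```text
validation failed for argument at $.mo...
```

```bash
python3 - <<'E'
from h import *
o=r.observe();print(o["clock"],o["tool_pos"],o["joints"],o["opening"],tool(np.array([.4707,.0183,.13])-o["tool_pos"]))
E
```

```text
0.15 [ 0.29158256 -0.60862149  0.23073428] [-1.16179729e+00  1.16385783e-01  1.44209691e+00 -3.70069881e-05
  1.58399129e+00 -3.77922924e-02] 0.08541689951712485 [ 2.88274394 -3.25267241  0.67442073]
```

Rotation is required in each row.

Emit:
move_arm(motion=[{"linear": [0.1,-0.11,0],"rotation": [0,0,0]},{"linear": [0.24,-0.27,0],"rotation": [0,0,0]},{"linear": [0.4,-0.45,0],"rotation": [0,0,0]},{"linear": [0.56,-0.63,0],"rotation": [0,0,0]},{"linear": [0.72,-0.81,0],"rotation": [0,0,0]}], fingers=-1)

```text
clock: 0.57
tool_pos: [0.3365, -0.4509, 0.2309]
ee_rot: [-0.0, 0.975, 0.221, -0.0]
contact_force: [0.2, -1.3, 0.5]
opening: 0.0256
grasp_force: 0.0
```

Emit:
move_arm(motion=[{"linear": [0.14,-0.16,0],"rotation": [0,0,0]},{"linear": [0.29,-0.33,0],"rotation": [0,0,0]},{"linear": [0.43,-0.49,0],"rotation": [0,0,0]},{"linear": [0.58,-0.65,0],"rotation": [0,0,0]},{"linear": [0.72,-0.81,0],"rotation": [0,0,0]}])

```text
clock: 0.98
tool_pos: [0.3815, -0.2947, 0.2312]
ee_rot: [-0.0, 0.975, 0.221, 0.0]
contact_force: [1.1, 0.2, 0.1]
opening: 0.0001
grasp_force: 0.0
```

Emit:
move_arm(motion=[{"linear": [0.14,-0.16,0],"rotation": [0,0,0]},{"linear": [0.29,-0.33,0],"rotation": [0,0,0]},{"linear": [0.43,-0.49,0],"rotation": [0,0,0]},{"linear": [0.58,-0.65,0],"rotation": [0,0,0]},{"linear": [0.72,-0.81,0],"rotation": [0,0,0]}])

```text
clock: 1.4
tool_pos: [0.4264, -0.1384, 0.2313]
ee_rot: [0.0, 0.975, 0.221, 0.0]
contact_force: [-0.1, 0.2, -0.2]
opening: 0.0
grasp_force: 0.0
```

```bash
python3 - <<'E'
from h import *
o=r.observe();print(o["clock"],o["tool_pos"],o["joints"],o["opening"],tool(np.array([.4707,.0183,.13])-o["tool_pos"]))
E
```

```text
1.4 [ 0.42641529 -0.13840419  0.2313306 ] [-3.70798016e-01 -3.94724085e-01  1.90049276e+00  6.06198959e-05
  1.63551929e+00  7.53350823e-01] 4.271112732739431e-05 [ 0.71735181 -0.81480617  0.67557116]
```

Emit:
move_arm(motion=[{"linear": [0.14,-0.16,0],"rotation": [0,0,0.03]},{"linear": [0.29,-0.33,0.1],"rotation": [0,0,0.07]},{"linear": [0.43,-0.49,0.2],"rotation": [0,0,0.11]},{"linear": [0.58,-0.65,0.3],"rotation": [0,0,0.15]},{"linear": [0.717,-0.815,0.4],"rotation": [0,0,0.186]}])

```text
clock: 1.82
tool_pos: [0.4706, 0.0184, 0.1707]
ee_rot: [0.0, 0.997, 0.076, 0.0]
contact_force: [0.3, -0.2, 0.6]
opening: -0.0
grasp_force: 0.0
```

```bash
python3 - <<'E'
from h import *
d=r.get_image("wrist");cv2.imwrite("pics/w1.png",d["pixels"][:,:,::-1])
o=r.observe();print(o["clock"],o["tool_pos"],tool(np.array([.4707,.0183,.0295])-o["tool_pos"]))
def proj(X):
    return cv2.projectPoints(np.array([X],float),cv2.Rodrigues(d["R"])[0],d["t"],d["intrinsics"],d["D"])[0].ravel()
for X in([.4707,.0183,.0295],[.4623,.0716,.0295],[.4541,.1242,.0295]):print(proj(X))
for c,s in blobs(d,0,640,0,480,45,300): print(c,s,ray(d,c,.0295))
E
```

```text
1.8667 [0.47045273 0.02228439 0.16739642] [1.35402361e-04 2.86408731e-02 9.19248542e-01]
[316.43156864 223.39362305]
[239.24197492 223.80287525]
[163.82576142 224.13427494]
[312.60864041 219.27191868] [297 203  32  33 787] [0.47325001 0.02138137 0.0295    ]
[161.20558376 219.62817259] [146 206  31  28 788] [0.45712767 0.12616483 0.0295    ]
[236.51342642 219.44253491] [211 210  52  19 931] [0.46516906 0.07378577 0.0295    ]
[314.93814027 427.71396988] [   19   304   593   176 45684] [ 0.29402773 -0.00754676  0.0295    ]
```

View pics/w1.png

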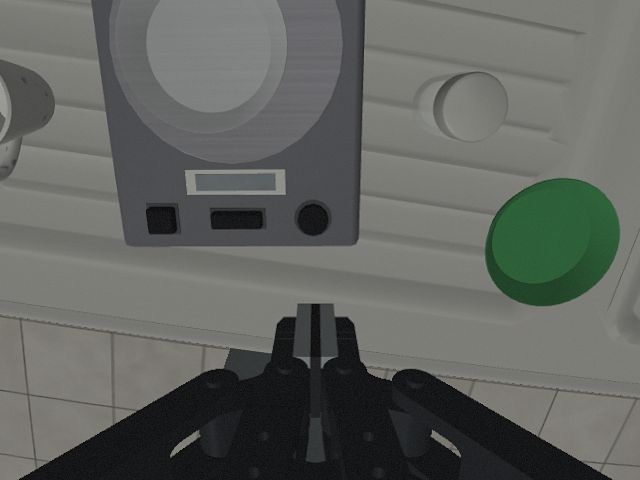

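The wrist view shows the round key at (313,219), the bar at (237,219) and the square at (161,220). The picture was taken while the arm was still moving, so I'll re-measure now that it has settled.

```bash
python3 - <<'E'
from h import *
for _ in range(6): d=r.get_image("wrist")
for c,s in blobs(d,100,400,180,260,45,300): print(c,ray(d,c,.0295))
o=r.observe();print(o["clock"],o["tool_pos"],o["ee_rot"],tool(np.array([.4715,.0192,.0395])-o["tool_pos"]),o["contact_force"])
E
```

```text
[309.40664962 218.24936061] [0.47327291 0.02134053 0.0295    ]
[158.44155844 218.05974026] [0.45720098 0.12614866 0.0295    ]
[233.56289979 218.30277186] [0.46510521 0.07372877 0.0295    ]
2.1667 [0.47062559 0.01587526 0.17194069] [1.17175492e-04 9.97030786e-01 7.70026374e-02 4.37478942e-04] [ 0.00840937 -0.02127279  0.88293911] [ 0.86943517  0.14594833 -0.39751225]
```

Emit:
move_arm(motion=[{"linear": [0.01,-0.01,0.2],"rotation": [0,0,0]},{"linear": [0.01,-0.01,0.42],"rotation": [0,0,0]},{"linear": [0.01,-0.01,0.64],"rotation": [0,0,0]},{"linear": [0.01,-0.01,0.8],"rotation": [0,0,0]},{"linear": [0.01,-0.01,0.87],"rotation": [0,0,0]}])

```text
clock: 2.58
tool_pos: [0.4704, 0.0174, 0.038]
ee_rot: [-0.0, 0.997, 0.077, -0.001]
contact_force: [-1.0, -0.1, -1.1]
opening: 0.0005
grasp_force: 0.0
```

Emit:
move_arm(motion=[{"linear": [0,0,0],"rotation": [0,0,0]},{"linear": [0,0,0],"rotation": [0,0,0]},{"linear": [0,0,0],"rotation": [0,0,0]},{"linear": [0,0,0],"rotation": [0,0,0]},{"linear": [0,0,0],"rotation": [0,0,0]}])

```text
clock: 3.0
tool_pos: [0.4725, 0.0183, 0.0422]
ee_rot: [0.0, 0.997, 0.077, 0.001]
contact_force: [-0.8, -0.5, 0.2]
opening: 0.0003
grasp_force: 0.0
```

```bash
python3 - <<'E'
from h import *
o=r.observe();print(o["clock"],o["tool_pos"],o["joint_vel"],o["contact_force"])
d=r.get_image("wrist");cv2.imwrite("pics/w2.png",d["pixels"][:,:,::-1])
E
```

```text
3.0 [0.47247995 0.01831223 0.04220964] [ 8.25175515e-06  4.02652997e-03  8.14034449e-03  1.00256926e-03
 -3.03428074e-03  1.17394985e-03] [-0.7824965  -0.48963014  0.19603096]
```

View pics/w2.png

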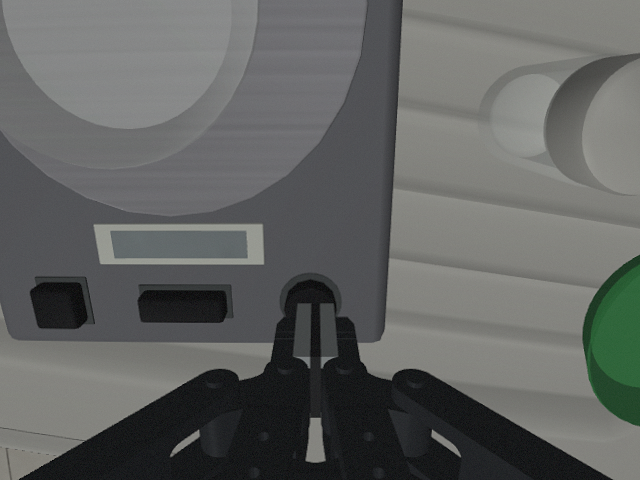

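The wrist view shows the shut tips at (315,303), right over the round key. I'll press gradually and watch the force.

Emit:
move_arm(motion=[{"linear": [0,0,0.02],"rotation": [0,0,0]},{"linear": [0,0,0.04],"rotation": [0,0,0]},{"linear": [0,0,0.06],"rotation": [0,0,0]},{"linear": [0,0,0.07],"rotation": [0,0,0]},{"linear": [0,0,0.08],"rotation": [0,0,0]}])

```text
clock: 3.47
tool_pos: [0.4716, 0.0184, 0.0284]
ee_rot: [-0.0, 0.997, 0.077, -0.0]
contact_force: [-1.2, -0.2, 1.7]
opening: -0.0
grasp_force: 0.8
```

Emit:
move_arm(motion=[{"linear": [0,0,0.005],"rotation": [0,0,0]},{"linear": [0,0,0.01],"rotation": [0,0,0]},{"linear": [0,0,0.013],"rotation": [0,0,0]},{"linear": [0,0,0.013],"rotation": [0,0,0]},{"linear": [0,0,0.013],"rotation": [0,0,0]}])

```text
clock: 3.88
tool_pos: [0.4718, 0.0184, 0.0269]
ee_rot: [-0.0, 0.997, 0.077, 0.0]
contact_force: [-2.9, 0.1, 3.4]
opening: 0.0003
grasp_force: 1.2
```

Emit:
move_arm(motion=[{"linear": [0,0,0.004],"rotation": [0,0,0]},{"linear": [0,0,0.008],"rotation": [0,0,0]},{"linear": [0,0,0.014],"rotation": [0,0,0]},{"linear": [0,0,0.014],"rotation": [0,0,0]},{"linear": [0,0,0.014],"rotation": [0,0,0]}])

```text
clock: 4.3
tool_pos: [0.4719, 0.0184, 0.0248]
ee_rot: [0.0, 0.997, 0.077, 0.0]
contact_force: [-1.6, 0.7, 3.4]
opening: 0.0001
grasp_force: 1.9
```

```bash
python3 - <<'E'
from h import *
for _ in range(3):
    d=r.get_image("wrist");o=r.observe();print(o["clock"],o["tool_pos"],o["contact_force"])
cv2.imwrite("pics/w3.png",d["pixels"][:,:,::-1])
E
```

```text
4.35 [0.47184947 0.01839888 0.02483375] [-1.01373779  0.41628095  3.51779582]
4.4 [0.47182071 0.01838942 0.02480976] [-1.34988378  0.35482678  3.17291206]
4.45 [0.47186405 0.01840529 0.02486002] [-1.11534049  0.98783555  2.75931803]
```

View pics/w3.png

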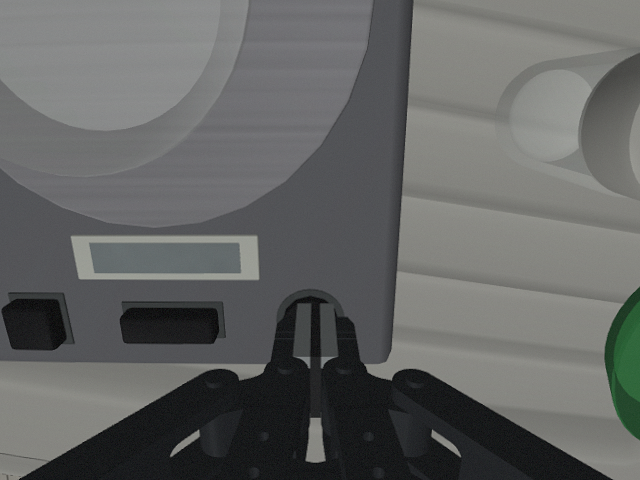

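The picture shows the round key depressed under the tips at (315,300). The force of about 3.2 N suggests roughly 4 mm, so I'll go 0.9 mm further for margin and then lift.

Emit:
move_arm(motion=[{"linear": [0,0,0.003],"rotation": [0,0,0]},{"linear": [0,0,0.006],"rotation": [0,0,0]},{"linear": [0,0,0.006],"rotation": [0,0,0]},{"linear": [0,0,0.006],"rotation": [0,0,0]},{"linear": [0,0,0.006],"rotation": [0,0,0]}])

```text
clock: 4.87
tool_pos: [0.4718, 0.0184, 0.0239]
ee_rot: [0.0, 0.997, 0.077, 0.0]
contact_force: [-0.1, 0.2, 4.2]
opening: -0.0001
grasp_force: 2.1
```

Emit:
move_arm(motion=[{"linear": [0,0,-0.03],"rotation": [0,0,0]},{"linear": [0,0,-0.08],"rotation": [0,0,0]},{"linear": [0,0,-0.14],"rotation": [0,0,0]},{"linear": [0,0,-0.19],"rotation": [0,0,0]},{"linear": [0,0,-0.2],"rotation": [0,0,0]}])

```text
clock: 5.28
tool_pos: [0.4724, 0.0184, 0.0558]
ee_rot: [0.0, 0.997, 0.077, 0.001]
contact_force: [0.5, 0.1, 1.5]
opening: -0.0
grasp_force: 0.0
```

```bash
python3 - <<'E'
from h import *
for _ in range(8): r.get_image("wrist")
d=r.get_image("wrist");o=r.observe()
for c,s in blobs(d,0,280,180,420,45,300): print(c,s,ray(d,c,.0295))
print(o["clock"],o["tool_pos"],o["contact_force"],tool(np.array([.4637,.0727,o["tool_pos"][2]])-o["tool_pos"]))
E
```

```text
[ 72.94678278 291.47169811] [  46  270   54   44 2067] [0.45823906 0.1250216  0.0295    ]
[190.13276492 292.39220463] [ 148  277   85   31 2463] [0.46612841 0.07340018 0.0295    ]
[221.92512451 395.88511077] [ 124  322  156   98 5823] [0.41367627 0.05533872 0.0295    ]
5.7333 [0.47162283 0.01839573 0.05355021] [-0.05552907 -0.03001406 -0.16954894] [ 3.56752782e-03 -3.65843856e-01  2.72714772e-05]
```

Emit:
move_arm(motion=[{"linear": [0.01,-0.05,0],"rotation": [0,0,0]},{"linear": [0.01,-0.15,0],"rotation": [0,0,0]},{"linear": [0.01,-0.25,0],"rotation": [0,0,0]},{"linear": [0.01,-0.34,0],"rotation": [0,0,0]},{"linear": [0.01,-0.366,0],"rotation": [0,0,0]}])

```text
clock: 6.15
tool_pos: [0.4645, 0.0745, 0.0538]
ee_rot: [-0.0, 0.997, 0.078, -0.0]
contact_force: [-0.9, 0.1, -0.3]
opening: -0.0001
grasp_force: 0.0
```

Emit:
move_arm(motion=[{"linear": [0,0,0],"rotation": [0,0,0]},{"linear": [0,0,0.03],"rotation": [0,0,0]},{"linear": [0,0,0.07],"rotation": [0,0,0]},{"linear": [0,0,0.1],"rotation": [0,0,0]},{"linear": [0,0,0.12],"rotation": [0,0,0]}])

```text
clock: 6.57
tool_pos: [0.4645, 0.0724, 0.0348]
ee_rot: [0.0, 0.997, 0.077, -0.001]
contact_force: [0.1, -0.1, 0.1]
opening: -0.0003
grasp_force: 0.0
```

```bash
python3 - <<'E'
from h import *
d=r.get_image("wrist");o=r.observe();print(o["clock"],o["tool_pos"],o["contact_force"])
cv2.imwrite("pics/w4.png",d["pixels"][:,:,::-1])
E
```

```text
6.6167 [0.46431016 0.07242355 0.03442751] [-0.26855847 -0.22792613 -1.87586871]
```

View pics/w4.png

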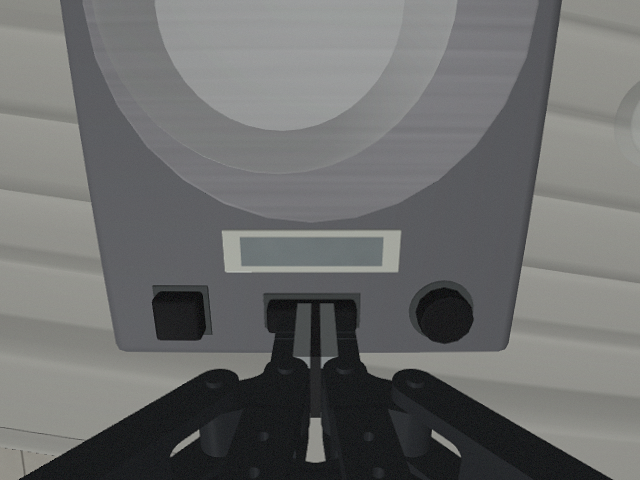

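The tips are centred over the bar key at (313,313), and the round key at (444,313) is back up. Pressing the bar.

Emit:
move_arm(motion=[{"linear": [0,0,0.015],"rotation": [0,0,0]},{"linear": [0,0,0.03],"rotation": [0,0,0]},{"linear": [0,0,0.045],"rotation": [0,0,0]},{"linear": [0,0,0.055],"rotation": [0,0,0]},{"linear": [0,0,0.06],"rotation": [0,0,0]}])

```text
clock: 7.03
tool_pos: [0.4649, 0.0728, 0.0268]
ee_rot: [0.0, 0.997, 0.077, 0.0]
contact_force: [-0.9, -2.2, 2.2]
opening: 0.0002
grasp_force: 1.3
```

Emit:
move_arm(motion=[{"linear": [0,0,0.004],"rotation": [0,0,0]},{"linear": [0,0,0.008],"rotation": [0,0,0]},{"linear": [0,0,0.012],"rotation": [0,0,0]},{"linear": [0,0,0.012],"rotation": [0,0,0]},{"linear": [0,0,0.012],"rotation": [0,0,0]}])

```text
clock: 7.45
tool_pos: [0.4649, 0.0728, 0.0252]
ee_rot: [0.0, 0.997, 0.077, 0.0]
contact_force: [0.2, -2.8, 3.8]
opening: 0.0001
grasp_force: 1.8
```

One millimetre more, as with the round key, then withdraw up.

Emit:
move_arm(motion=[{"linear": [0,0,0.004],"rotation": [0,0,0]},{"linear": [0,0,0.008],"rotation": [0,0,0]},{"linear": [0,0,0.008],"rotation": [0,0,0]},{"linear": [0,0,0.008],"rotation": [0,0,0]},{"linear": [0,0,0.008],"rotation": [0,0,0]}])

```text
clock: 7.87
tool_pos: [0.4649, 0.0728, 0.0239]
ee_rot: [0.0, 0.997, 0.077, 0.0]
contact_force: [-0.2, -3.4, 3.9]
opening: -0.0001
grasp_force: 2.1
```

Emit:
move_arm(motion=[{"linear": [0,0,-0.04],"rotation": [0,0,0]},{"linear": [0,0,-0.15],"rotation": [0,0,0]},{"linear": [0,0,-0.35],"rotation": [0,0,0]},{"linear": [0,0,-0.55],"rotation": [0,0,0]},{"linear": [0,0,-0.7],"rotation": [0,0,0]}])

```text
clock: 8.28
tool_pos: [0.4647, 0.0731, 0.1313]
ee_rot: [-0.0, 0.997, 0.077, 0.0]
contact_force: [-0.5, -0.2, 0.4]
opening: 0.0002
grasp_force: 0.0
```

```bash
python3 - <<'E'
from h import *
for _ in range(10): d=r.get_image("wrist")
o=r.observe();print(o["clock"],o["tool_pos"],o["contact_force"])
cv2.imwrite("pics/w5.png",d["pixels"][:,:,::-1])
E
```

```text
8.7833 [0.46446444 0.07285064 0.12799926] [ 0.04007382 -0.69891403 -0.14254696]
```

View pics/w5.png

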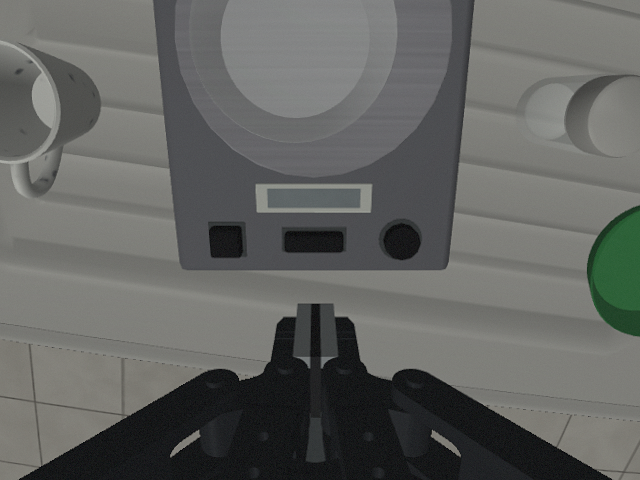

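All three keys, at (227,240), (314,240) and (402,240), look up. The dish and the surrounding things are undisturbed, and the gripper is clear.

```bash
python3 -c "
from station import r
print(r.sign_off())"
```

```text
the job is handed in; nothing more can be done
None
```

I pressed the round key and let it come back up, then pressed the bar key, both to about 5.6 mm by tool height and about 4 N; the gripper was then withdrawn, the last picture showed nothing disturbed, and the job was handed in, though sign-off returned no verdict.

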